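# Clamp the red specimen in the draw-latch jig

## Task

Stand the red mounted specimen upright in the nest of the blue clamping jig, against its V-shaped jaw. Then swing the wire loop over, hook its end bar behind the keeper hook on the sliding jaw, and throw the red lever all the way back past its toggle point so that the latch holds by itself and the specimen is clamped. Leave the other two specimens where they stand.

Things in the scene. Friction and masses are not known exactly. Their poses are not given: they have to be found in the camera images.
- red_specimen: the only red specimen: upright resin cylinder, 30 mm diameter, 18 mm high, 20 g; origin at the centre of its underside, z up. It stands on the worktop, in one of three spots, beside a green and a black one
- green_specimen: green resin cylinder, 30 mm diameter, 18 mm high; origin at the centre of its underside; stays where it is
- black_specimen: black resin cylinder, 30 mm diameter, 17 mm high; origin at the centre of its underside; stays where it is
- jig: blue base plate, fixed to the worktop, 172 x 64 x 12 mm (x -37 to 135, y +-32). Origin at worktop level under the lever pivot; x runs along the plate from the lever to nest and keeper, z up; jig x and z values below are in this frame, mm, latch open. The latch moves in its x-z plane, symmetric about y = 0. Fixed V jaw (120 degrees): x 24 to 42, y +-17, up to z 25
- nest (a point): centre of the nest floor (x 52, z 12 in the jig): where the centre of the specimen's underside lies when it rests in the V jaw. With the jaw open there are 4 mm of play towards +x; both y sides are open for the fingers
- lever_pivot (a point): axis of the lever (along the jig's y), z 36 in the jig
- lever (a joint): lever angle: 0 upright, positive leaning back (to the jig's -x), -0.52 to 1.78. Toggle point about 1.57; at 1.78 it meets its stop, pointing 12 degrees below level. Friction 0.06 N m (3.5 N at the loop pin) holds it where left; it follows when the loop is pulled. For hooking it must come forward, below about 0.1, or the bar lands on top of the lip
- lever_tip (a point): end of the lever's red grip, 85 mm from the pivot; the grip is 22 mm wide (along y), 11 mm thick, from 36 to 85 mm from the pivot
- loop_pin (a point): axis on the lever, 18 mm from the pivot towards the tip, on which the wire loop swings freely
- loop (a joint): angle of the loop to the lever: 0 at right angles, pointing to the jig's +x when the lever is upright; positive is up and back, -2.1 to 2.3; at the start it leans back on its stop, behind the lever, and falls to one side or the other when let go
- loop_bar (a point): middle of the loop's end bar, 109 mm from the loop pin. The loop is a U of 6 mm steel wire: two straight arms 44 mm apart (centres; 50 mm over the outside, so it can be pinched across both arms near the bar) joined by the bar
- jaw (a joint): how far the sliding jaw is drawn towards the V jaw, m; 0 open (a 1.5 N/mm spring returns it), about 0.006 with the latch closed. The jaw is a block at jig x 79 to 120, y +-15, up to z 30; the sprung rubber pad on it faces the nest at x 71
- keeper (a point): on the sliding jaw, centre of the keeper hook's mouth (jig x 97, z 34): seat of the loop's bar. Hook 22 mm wide: a post on the lever side (face at x 94, top z 44) with a lip over the mouth (z 40 to 44) out to x 101; the mouth is open to +x, 10 mm high above a ledge at z 30 (x 94 to 120). The bar must pass over the lip beyond x 104, go down to the ledge and come back under the lip
- pad (a joint): how far the sprung pad (8 N/mm) is pressed in by the specimen, m; 0 free, about 0.002 when the specimen is clamped
There are look-alikes about, which are no part of the job. What is shaped like the red_specimen but white or yellow is not meant.

How it is judged:
On the way, in this order (a step that is already met when the one before it is completed fails the run):
1. the red specimen stands in the nest, within 6 mm of its centre (horizontal distance between red_specimen and nest below 0.006 m and z of red_specimen in the frame of nest below 0.003 m and angle between red_specimen's own z axis and vertical below 0.12 rad), for 0.2 s.
2. the loop's bar is down behind the keeper hook (x of loop_bar in the frame of keeper between -0.002 and 0.025 m and z of loop_bar in the frame of keeper below 0.005 m), for 0.2 s.
At the end, for the whole second after the job is handed in: red specimen upright and still in the nest, centred within 4 mm, clamped (pad pressed in over 0.6 mm); loop bar under the keeper's lip within 4 mm; sliding jaw drawn over 3.5 mm; lever back past its toggle point (beyond 1.68 rad) (horizontal distance between red_specimen and nest below 0.004 m and z of red_specimen in the frame of nest below 0.003 m and angle between red_specimen's own z axis and vertical below 0.12 rad and value of joint lever above 1.68 rad and value of joint jaw above 0.0035 m and value of joint pad above 0.0006 m and x of loop_bar in the frame of keeper below 0.004 m and z of loop_bar in the frame of keeper below 0.006 m and linear speed of red_specimen below 0.02 m/s); the robot touches nothing.
It fails at once if the green or the black specimen is moved by more than 15 mm or knocked over (distance of any of green_specimen, black_specimen from where it was at the start of the episode above 0.015 m or angle between any of green_specimen, black_specimen's own z axis and vertical above 0.5 rad).
It also fails if it takes over 58 s, if anything falls off the work surface, if the arm or the gripper's body presses on something with over 40 N, if the wrist force passes 120 N, or if a joint passes its speed limit or range.

## Robot

A 7-joint arm with a two-finger parallel gripper is mounted at the origin on a cart in front of the work surface, level with it; the furniture and walls round the work are solid. World frame = base frame: x ahead of the robot, y to its left, z up, the work surface at z = 0. Lengths are in m, angles in rad, forces in N, time in s.
With the tool pointing down it reaches from about 0.4 to 0.925 m from the base axis. Payload 4.1 kg.
Tool frame: the origin (TCP) lies at the very end of the fingers, on their centre line; the grasp point (between the pads) lies 19 mm behind it; z points along the fingers, y is the line along which they close (so a half turn about z gives the same grasp; the last joint's range is limited). The gripper opens to 85 mm and grips with 20 to 120 N. Pads are 22 mm wide; open, the fingers measure 114 mm over their backs; the gripper's body (76 mm by 85 mm) begins 54 mm behind the grasp point. The pads swing forward as they close: fully open they stand 13 mm farther back than shut.
Start: joints at [-1.251, 0.398, 0.045, 1.537, -0.019, 1.207, -0.051], TCP at [0.264, 0.594, 0.231] pointing down, gripper open.
Joint ranges: [-2.82, 2.82], [-0.49, 2.23], [-1.37, 1.46], [0, 2.46], [-1.36, 4.5], [0.23, 2], [-2.94, 2.94]. Speed limits (rad/s): [2.57, 2.57, 3.14, 3.14, 3.14, 3.14, 3.14].

## Interface

Orientations are given as a unit quaternion [x, y, z, w].
In Python, from workcell import bot gives the robot as it stands.
- The arm moves only by the shell command python3 -m creep 'ROWS' [FORCE]. ROWS is JSON, a list of rows, each a list of 3 entries, a list of its own where there are three numbers: the shift along the tool's x, y, z in units of 30 mm (1.0 is 30 mm), then the turn, a rotation vector about the tool's x, y, z in units of 5 degrees (1.0 is 5 degrees), then the closure, from 0 (fully open) to 1 (shut). A call has 1 to 20 rows; each row shifts and turns the commanded pose from where the row before left it, along the tool's axes as they then stand; what a row does not reach is not made up. A row lasts 1/8 s, in which the tool goes at most 62.5 mm and 10.7 degrees, less where a joint would pass 70% of its speed; a pose out of reach is approached as far as the arm can. A call is refused whole if a number of a shift passes 1 or a number of a turn 1, either way. A call with a gripper value outside its range is refused whole. The fingers move at their own pace and stop on an object; FORCE is the grip in N (left out, the last holds). Time passes only in rows, so rows that do not move let the fingers close. It gives the time, the measured TCP pose, the force, the opening and the grip force at its end, in the units of the state.
- bot.get_state(): the state, without advancing time (a new reading comes with each control period).
- bot.capture(name): name is "scene" or "side" or "wrist"; returns a dict with "image" (420x560x3 uint8, red, green, blue), "depth" (420x560 float32, m along the optical axis (not along the pixel's ray), 0 where there is no reading), "fx", "fy", "cx", "cy" (pixels), "R" (3x3) and "t" (3): a world point X has camera coordinates R X + t. Camera axes: x right, y down, z forward; pixel columns grow to the right and rows downward; lengths in m; the calibration is good to about 2 mm. The wrist camera is an equidistant fisheye: a pixel r from the principal point sees the ray r / f radians off the axis. A picture is of the moment at which its call begins.
- bot.job_done(): hands the job in; it is judged then, once.
The state is a dict: "clock": time; "q": joint angles; "qd": joint speeds; "joint_efforts": joint torques, N m; "tcp_pos": TCP position; "tcp_rot": TCP orientation; "ft_force": force on the tool from outside, world axes, zero at the start; "torque": the same for the moment, N m; "finger_gap": opening from 0.0 (shut) to 1.0 (fully open); "gripper_force": force on a finger pad.
Only numpy, scipy, OpenCV 4.12 (cv2) and the standard library are available. Lean on these libraries where they do the work, as an engineer would, in place of code of your own. Each camera call takes 0.05 s, during which the arm holds its last target. There are 200 camera calls.

## Working session

There is one attempt and no reset: what is moved stays moved. The work goes in short steps, Python scripts to look and compute and a shell command to move; the robot and the scene stay as the last step left them, time stands still between calls to the robot, and variables do not carry over. Pictures are saved under pics/ and viewed, at most 10 in all, crops included, and the job is handed in when it is done.

```bash
mkdir -p pics; ls
cat > h.py <<'E'
import numpy as np, cv2
from scipy.spatial.transform import Rotation as Ro
from workcell import bot
def cap(n,f=None):
    c=bot.capture(n)
    if f: cv2.imwrite('pics/'+f,c['image'][:,:,::-1])
    np.savez('/tmp/'+n,**{k:np.array(v) for k,v in c.items()})
    return c
def load(n): return dict(np.load('/tmp/'+n+'.npz'))
def pt(c,u,v,z=None):
    R,t=np.array(c['R']),np.array(c['t'])
    d=c['depth'][int(v),int(u)]
    ray=np.array([(u-c['cx'])/c['fx'],(v-c['cy'])/c['fy'],1])
    o=-R.T@t; w=R.T@ray
    if z is not None: d=(z-o[2])/w[2]
    return o+w*d
def proj(c,X):
    p=np.array(c['R'])@X+np.array(c['t']); return c['fx']*p[0]/p[2]+c['cx'],c['fy']*p[1]/p[2]+c['cy']
E
python3 - <<'E'
from h import *
a=cap('scene')['image'];b=cap('side')['image']
cv2.imwrite('pics/1.png',a[:,:,::-1]);cv2.imwrite('pics/2.png',b[:,:,::-1])
s=bot.get_state();print(s['clock'],s['tcp_pos'],s['tcp_rot'],s['finger_gap'])
E
```

```text
pics
0.1 [0.26406841 0.59331792 0.23036102] [ 2.07803409e-01  9.78170213e-01 -8.71867065e-04 -1.31013417e-04] 1.0033568134524167
```

View pics/1.png

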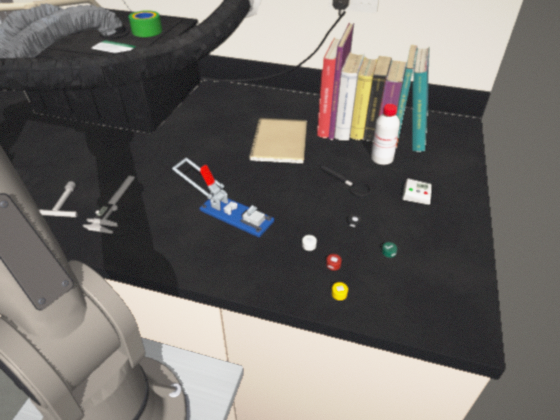

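View pics/2.png

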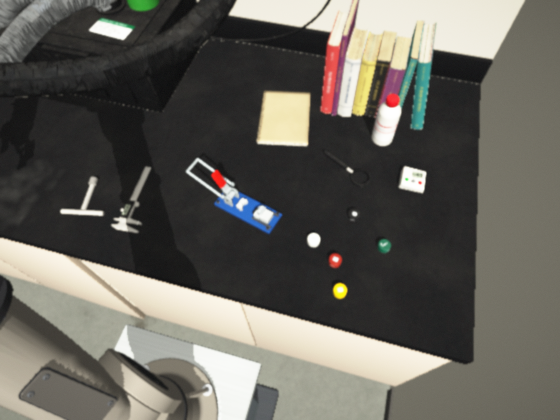

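The scene view (picture 1) shows candidates for the red specimen: red (334,262), white (309,243), yellow (340,291), green (389,249), black (353,221). There is also a red lever grip at (207,175), a red bottle cap and a red book. I choose the red cylinder at (334,262). The side view (picture 2) shows it at (335,260), with the jig at about (248,210).

Run:
```python
from h import *
a=load('scene');b=load('side')
ca=cv2.resize(a['image'][140:300,160:410],None,fx=3.2,fy=3.2,interpolation=cv2.INTER_CUBIC)
cb=cv2.resize(b['image'][145:245,180:300],None,fx=6,fy=6,interpolation=cv2.INTER_CUBIC)
cv2.imwrite('pics/3.png',ca[:,:,::-1]);cv2.imwrite('pics/4.png',cb[:,:,::-1])
for n,c in(('scene',a),('side',b)):
    hsv=cv2.cvtColor(c['image'],cv2.COLOR_RGB2HSV)
    R,t=c['R'],c['t']; print(n,'cam',(-R.T@t).round(3),c['fx'])
    for nm,m,roi in (('red',((hsv[...,0]<8)|(hsv[...,0]>172))&(hsv[...,1]>120)&(hsv[...,2]>60),(240,280,315,355)),('green',(hsv[...,0]>60)&(hsv[...,0]<95)&(hsv[...,1]>100),(225,265,365,410)),('blue',(hsv[...,0]>100)&(hsv[...,0]<125)&(hsv[...,1]>120)&(hsv[...,2]>60),(170,260,180,300))):
        vs,us=np.nonzero(m[roi[0]:roi[1],roi[2]:roi[3]]);vs+=roi[0];us+=roi[2]
        P=np.array([pt(c,u,v) for u,v in zip(us,vs) if c['depth'][v,u]>0])
        if nm=='blue':
            P=P[(P[:,2]>.007)&(P[:,2]<.018)]
            r=cv2.minAreaRect((P[:,:2]*1000).astype(np.float32));print(nm,len(P),r,cv2.boxPoints(r).round(1).tolist(),P[:,2].mean())
        else:
            T=P[P[:,2]>np.percentile(P[:,2],90)-.004]
            print(nm,len(P),P.mean(0).round(4),'top',len(T),T.mean(0).round(4),T.min(0).round(4),T.max(0).round(4), cv2.minEnclosingCircle((T[:,:2]*1000).astype(np.float32)))
```

```text
scene cam [-0.205 -0.324  0.718] 439.95508879144325
red 169 [ 0.4138 -0.2655  0.0116] top 95 [ 0.4137 -0.2655  0.0174] [ 0.4001 -0.2797  0.0146] [ 0.4306 -0.2504  0.021 ] ((415.3655090332031, -265.3103332519531), 15.571578979492188)
green 132 [ 0.4807 -0.3723  0.0133] top 81 [ 0.4824 -0.3745  0.0174] [ 0.4701 -0.3876  0.0148] [ 0.498  -0.3596  0.0206] ((484.000244140625, -373.4404602050781), 15.366910934448242)
blue 663 ((496.66473388671875, -15.458534240722656), (172.71804809570312, 64.37025451660156), 74.8986587524414) [[443.1000061035156, -90.5], [505.20001220703125, -107.19999694824219], [550.2000122070312, 59.5], [488.1000061035156, 76.30000305175781]] 0.0110425935541078
side cam [ 0.037 -0.253  0.884] 386.9130393811845
red 153 [ 0.4168 -0.2664  0.0118] top 85 [ 0.4191 -0.2668  0.0179] [ 0.4037 -0.2811  0.0152] [ 0.4341 -0.2522  0.0207] ((418.9393310546875, -266.6443786621094), 15.22476863861084)
green 121 [ 0.4853 -0.3754  0.0134] top 77 [ 0.4885 -0.3767  0.0176] [ 0.4745 -0.3898  0.015 ] [ 0.503  -0.3618  0.0212] ((488.78521728515625, -376.11749267578125), 15.245593070983887)
blue 718 ((500.885498046875, -17.68871307373047), (171.70358276367188, 65.16739654541016), 74.51473999023438) [[446.6000061035156, -91.69999694824219], [509.3999938964844, -109.0999984741211], [555.2000122070312, 56.29999923706055], [492.3999938964844, 73.69999694824219]] 0.011679995151581597
```

View pics/3.png

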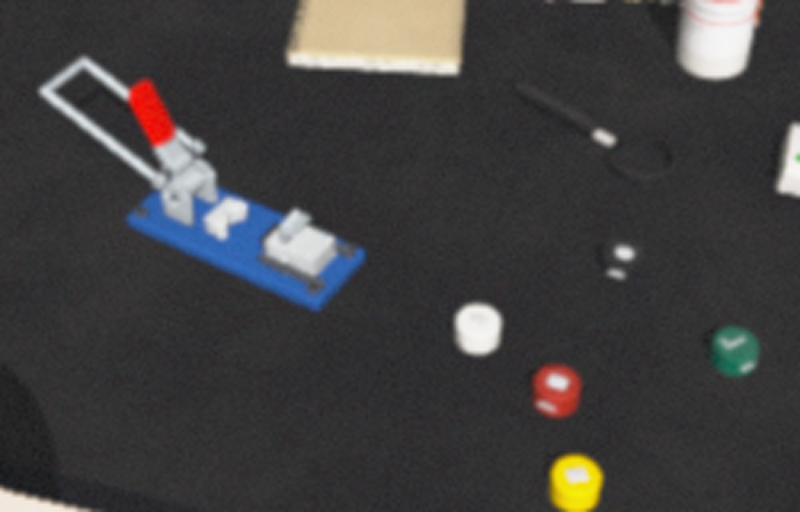

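View pics/4.png

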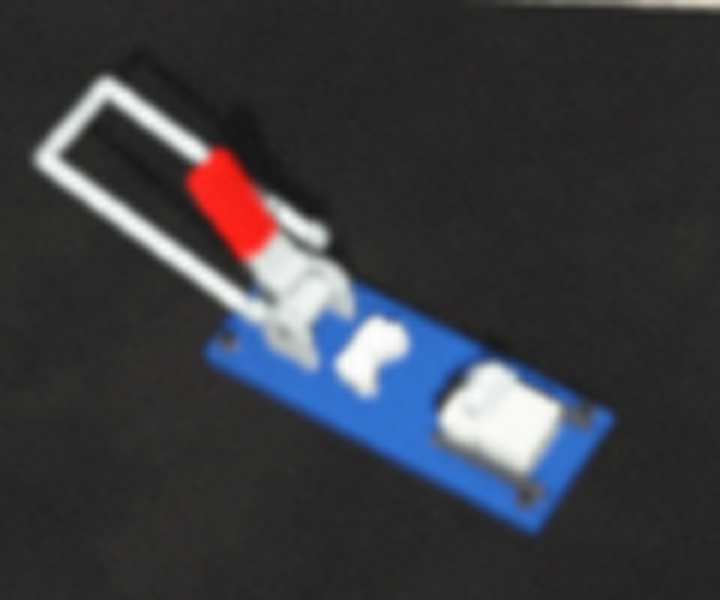

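The scene crop (picture 3) confirms the red specimen at crop (556,390), with white (478,329) and yellow (576,482) look-alikes beside it. The side crop (picture 4) shows the loop bar end at (72,118), the lever tip at (207,165) and the keeper at (490,385). Next I measure the latch and work out the first move.

```bash
cat >> h.py <<'E'
D=np.array([-.2635,-.9645,0]);D/=np.linalg.norm(D);Y=np.array([-D[1],D[0],0])
O=np.array([.5117,.0307,0])
def jig(x,z,y=0): return O+D*x/1e3+Y*y/1e3+np.array([0,0,z/1e3])
def tojig(P): r=(np.asarray(P)-O)*1e3; return np.array([r@D,r@Y,r[2]]).round(1)
def go(target,yaw=None):
    """shift (tool axes,30mm units) and turn(5deg units) from measured pose to target; tool down, tool y at heading yaw"""
    s=bot.get_state();R=Ro.from_quat(s['tcp_rot'])
    print('pos',s['tcp_pos'].round(4) if hasattr(s['tcp_pos'],'round') else s['tcp_pos'],'jig',tojig(s['tcp_pos']),'axes x,y',R.as_matrix()[:,0].round(3),R.as_matrix()[:,1].round(3))
    dp=R.inv().apply(np.asarray(target)-s['tcp_pos'])/.03
    print('shift now-axes',dp.round(3))
    if yaw is not None:
        y=np.array([np.cos(yaw),np.sin(yaw),0]);z=np.array([0,0,-1]);x=np.cross(y,z)
        Rt=Ro.from_matrix(np.c_[x,y,z]);rv=(R.inv()*Rt).as_rotvec(degrees=True)/5
        print('turn',rv.round(3),'shift in new axes',(Rt.inv().apply(np.asarray(target)-s['tcp_pos'])/.03).round(3))
YAW=np.arctan2(Y[1],Y[0])
E
python3 - <<'E'
from h import *
a=load('scene');b=load('side')
for n,c in(('scene',a),('side',b)):
    hsv=cv2.cvtColor(c['image'],cv2.COLOR_RGB2HSV)
    m=((hsv[...,0]<8)|(hsv[...,0]>172))&(hsv[...,1]>150)&(hsv[...,2]>60); vs,us=np.nonzero(m[155:205,190:240]);vs+=155;us+=190
    J=np.array([tojig(pt(c,u,v)) for u,v in zip(us,vs) if c['depth'][v,u]>0])
    print(n,'grip',np.percentile(J,[2,50,98],axis=0).round(0).tolist())
    m=(hsv[...,1]<70)&(hsv[...,2]>110); vs,us=np.nonzero(m[140:190,165:240]);vs+=140;us+=165
    J=np.array([tojig(pt(c,u,v)) for u,v in zip(us,vs) if c['depth'][v,u]>0]); J=J[(J[:,0]<-40)&(J[:,2]>10)]
    J=J[np.argsort(J[:,0])];print('wire',len(J),J[::max(1,len(J)//25)].tolist())
for nm,(u,v) in dict(white=(309.4,240),black=(354.5,219),yellow=(340,289)).items(): print(nm,pt(a,u,v,.017).round(3))
go([.417,-.266,.15],YAW)
E
```

```text
scene grip [[-140.0, -13.0, -3.0], [-28.0, -3.0, 92.0], [-16.0, 111.0, 112.0]]
wire 158 [[-112.5, 1.4, 93.9], [-110.6, -21.6, 94.4], [-110.2, -22.5, 92.2], [-109.2, 18.5, 90.4], [-108.6, -3.3, 92.5], [-108.1, -25.6, 89.2], [-107.3, -25.7, 92.5], [-106.8, 5.5, 93.6], [-105.4, -24.4, 92.4], [-101.9, -25.1, 91.4], [-99.5, 17.7, 88.8], [-96.3, -25.2, 87.9], [-94.5, 22.7, 87.7], [-92.0, 16.4, 89.6], [-88.7, -23.7, 87.1], [-85.3, 18.5, 85.0], [-84.1, 19.6, 78.8], [-80.3, -23.9, 81.9], [-78.0, -23.6, 79.7], [-75.5, 20.4, 78.8], [-72.3, -26.9, 78.3], [-68.5, -24.3, 78.2], [-62.0, -25.3, 75.7], [-58.3, -23.2, 72.9], [-52.2, -24.3, 67.3], [-47.3, -26.0, 70.6], [-40.9, -27.5, 65.5]]
side grip [[-100.0, -8.0, -2.0], [-29.0, 2.0, 91.0], [-15.0, 67.0, 113.0]]
wire 156 [[-114.3, -18.3, 90.2], [-110.4, 23.7, 95.0], [-109.5, -20.0, 91.4], [-108.8, -3.7, 93.9], [-108.1, -12.1, 95.6], [-107.7, 15.5, 93.6], [-107.0, -17.8, 94.8], [-106.3, -15.5, 92.5], [-103.9, -19.4, 90.3], [-101.0, 26.4, 89.8], [-98.4, 23.4, 90.7], [-95.0, -18.5, 91.2], [-92.2, 23.5, 90.5], [-89.3, -19.0, 87.3], [-86.7, 23.2, 86.1], [-84.3, 27.5, 82.8], [-80.0, 21.9, 83.6], [-77.9, -19.1, 82.4], [-75.0, 22.2, 78.2], [-71.7, 22.5, 80.0], [-68.0, -21.0, 78.8], [-65.9, -20.6, 75.4], [-62.9, -20.0, 77.0], [-57.9, -19.0, 74.8], [-53.5, -17.5, 71.7], [-47.0, -22.6, 69.7]]
white [ 0.455 -0.203  0.017]
black [ 0.551 -0.287  0.017]
yellow [ 0.343 -0.292  0.017]
pos [0.2641 0.5933 0.2304] jig [-477.5 -387.2  230.4] axes x,y [-0.914  0.407 -0.   ] [ 0.407  0.914 -0.002]
shift now-axes [-16.302 -24.093   2.723]
turn [-1.6000e-02  1.5000e-02  1.6259e+01] shift in new axes [-26.288  12.466   2.679]
```

```bash
python3 -m creep '[[[-0.93,-0.25,0.05],[0,0,0.49],0.4],[[-0.93,-0.25,0.05],[0,0,0.49],0.4],[[-0.93,-0.25,0.05],[0,0,0.49],0.4],[[-0.93,-0.25,0.05],[0,0,0.49],0.4],[[-0.93,-0.25,0.05],[0,0,0.49],0.4],[[-0.93,-0.25,0.05],[0,0,0.49],0.4],[[-0.93,-0.25,0.05],[0,0,0.49],0.4],[[-0.93,-0.25,0.05],[0,0,0.49],0.4],[[-0.93,-0.25,0.05],[0,0,0.49],0.4],[[-0.93,-0.25,0.05],[0,0,0.49],0.4],[[-0.93,-0.25,0.05],[0,0,0.49],0.4],[[-0.93,-0.25,0.05],[0,0,0.49],0.4],[[-0.93,-0.25,0.05],[0,0,0.49],0.4],[[-0.93,-0.25,0.05],[0,0,0.49],0.4],[[-0.93,-0.25,0.05],[0,0,0.49],0.4],[[-0.93,-0.25,0.05],[0,0,0.49],0.4],[[-0.93,-0.25,0.05],[0,0,0.49],0.4]]'
python3 -m creep '[[[-0.93,-0.25,0.1],[0,0,0.49],0.4],[[-0.93,-0.25,0.1],[0,0,0.49],0.4],[[-0.93,-0.25,0.1],[0,0,0.49],0.4],[[-0.93,-0.25,0.1],[0,0,0.49],0.4],[[-0.93,-0.25,0.1],[0,0,0.49],0.4],[[-0.93,-0.25,0.1],[0,0,0.49],0.4],[[-0.93,-0.25,0.1],[0,0,0.49],0.4],[[-0.93,-0.25,0.1],[0,0,0.49],0.4],[[-0.93,-0.25,0.1],[0,0,0.49],0.4],[[-0.93,-0.25,0.1],[0,0,0.49],0.4],[[-0.93,-0.25,0.1],[0,0,0.49],0.4],[[-0.93,-0.25,0.1],[0,0,0.49],0.4],[[-0.93,-0.25,0.1],[0,0,0.49],0.4],[[-0.93,-0.25,0.1],[0,0,0.49],0.4],[[-0.93,-0.25,0.1],[0,0,0.49],0.4],[[0,0,0],[0,0,0.2],0.4]]'
python3 - <<'E'
from h import *
go([.417,-.266,.004],YAW)
c=cap('wrist','5.png'); print(c['fx'],c['cx'],c['cy'],(-np.array(c['R']).T@c['t']).round(3),bot.get_state()['finger_gap'])
hsv=cv2.cvtColor(c['image'],cv2.COLOR_RGB2HSV)
m=((hsv[...,0]<8)|(hsv[...,0]>172))&(hsv[...,1]>120)&(hsv[...,2]>60)
n,l,st,ce=cv2.connectedComponentsWithStats(m.astype(np.uint8)); print([(st[i].tolist(),ce[i].round(1).tolist()) for i in range(1,n) if st[i,4]>60])
E
```

```text
clock: 2.22
tcp_pos: [0.5147, 0.1817, 0.2057]
tcp_rot: [0.543, 0.84, 0.0, 0.0]
ft_force: [1.3, 0.0, 0.8]
finger_gap: 0.599
gripper_force: 0.0
clock: 4.22
tcp_pos: [0.4543, -0.2413, 0.1607]
tcp_rot: [0.787, 0.617, -0.0, 0.0]
ft_force: [0.3, -0.0, 0.6]
finger_gap: 0.604
gripper_force: 0.0
pos [ 0.4543 -0.2413  0.1607] jig [277.5  16.3 160.7] axes x,y [ 0.238  0.971 -0.001] [ 0.971 -0.238 -0.001]
shift now-axes [-1.093 -1.008  5.223]
turn [-0.006  0.009  0.299] shift in new axes [-1.123 -0.982  5.222]
325.19226210127806 279.4062386272403 211.7391304636699 [ 0.47  -0.175  0.303] 0.602921420860935
[([232, 213, 33, 35, 738], [248.7, 229.4])]
```

View pics/5.png

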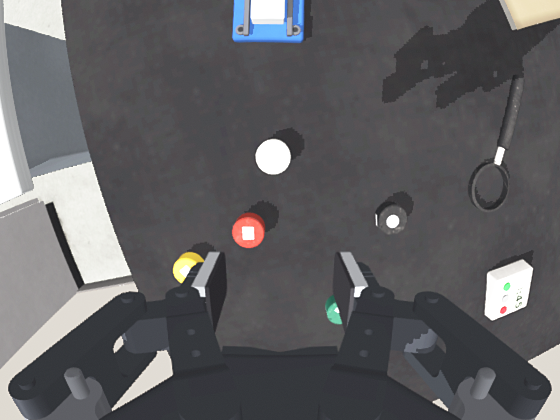

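The wrist view (picture 5) shows the red specimen at (249,230), white at (273,156), yellow at (189,268), black at (392,220) and green at (338,310). There is clear space beside red for the fingers.

```bash
cat >> h.py <<'E'
def fpt(c,u,v,z):
    x,y=(u-c['cx']),(v-c['cy']);r=np.hypot(x,y);th=r/c['fx']
    w=np.array([x/r*np.sin(th),y/r*np.sin(th),np.cos(th)]);R=c['R'];o=-R.T@c['t'];w=R.T@w
    return o+w*(z-o[2])/w[2]
E
python3 - <<'E'
from h import *
c=load('wrist')
p=fpt(c,248.5,230.5,.015);print('red',p)
hsv=cv2.cvtColor(c['image'],cv2.COLOR_RGB2HSV);m=(hsv[...,0]>100)&(hsv[...,0]<125)&(hsv[...,1]>150)&(hsv[...,2]>90)
vs,us=np.nonzero(m[:,150:350]);print('blue',us.min()+150,us.max()+150,vs.max())
for u,v in((234,41),(303,41)): print(fpt(c,u,v,.006).round(4),tojig(fpt(c,u,v,.006)))
p=np.array([p[0],p[1],.004]); go(p,YAW)
E
```

```text
red [ 0.41866372 -0.26320686  0.015     ]
blue 232 303 42
[ 0.4488 -0.0887  0.006 ] [131.8 -29.2   6. ]
[ 0.5094 -0.1043  0.006 ] [130.9  33.3   6. ]
pos [ 0.4555 -0.2394  0.1607] jig [275.4  17.  160.7] axes x,y [0.236 0.972 0.   ] [ 0.972 -0.236 -0.   ]
shift now-axes [-1.061 -1.006  5.223]
turn [-0.002 -0.003  0.33 ] shift in new axes [-1.088 -0.976  5.223]
```

```bash
python3 -m creep '[[[0,0,0],[0,0,0.33],0.35],[[-0.57,-0.49,0],[0,0,0],0.35],[[-0.57,-0.49,0.3],[0,0,0],0.35],[[0,0,0.9],[0,0,0],0.35],[[0,0,0.9],[0,0,0],0.35],[[0,0,0.9],[0,0,0],0.35],[[0,0,0.9],[0,0,0],0.35],[[0,0,0.7],[0,0,0],0.35],[[0,0,0.4],[0,0,0],0.35],[[0,0,0.2],[0,0,0],0.35],[[0,0,0],[0,0,0],0.35]]' 30
python3 -m creep '[[[0,0,0],[0,0,0],0.8],[[0,0,0],[0,0,0],0.8],[[0,0,0],[0,0,0],0.8],[[0,0,0],[0,0,0],0.8],[[0,0,0],[0,0,0],0.8]]' 30
python3 - <<'E'
from h import *
go(jig(55,90),YAW)
c=cap('side'); v=c['image'][200:300,280:400];cv2.imwrite('pics/6.png',cv2.resize(v,None,fx=5,fy=5,interpolation=cv2.INTER_CUBIC)[:,:,::-1])
E
```

```text
clock: 5.65
tcp_pos: [0.419, -0.264, 0.005]
tcp_rot: [0.794, 0.608, 0.0, 0.0]
ft_force: [-1.1, -0.7, -0.4]
finger_gap: 0.651
gripper_force: 0.0
clock: 6.28
tcp_pos: [0.4195, -0.2641, 0.0056]
tcp_rot: [0.794, 0.608, 0.0, 0.0]
ft_force: [0.5, 0.5, 6.0]
finger_gap: 0.338
gripper_force: 29.5
pos [ 0.4195 -0.2641  0.0056] jig [308.6 -11.2   5.6] axes x,y [0.26  0.966 0.   ] [ 0.966 -0.26   0.001]
shift now-axes [ 8.453  0.413 -2.812]
turn [ 0.014 -0.003  0.048] shift in new axes [ 8.454  0.375 -2.814]
```

View pics/6.png

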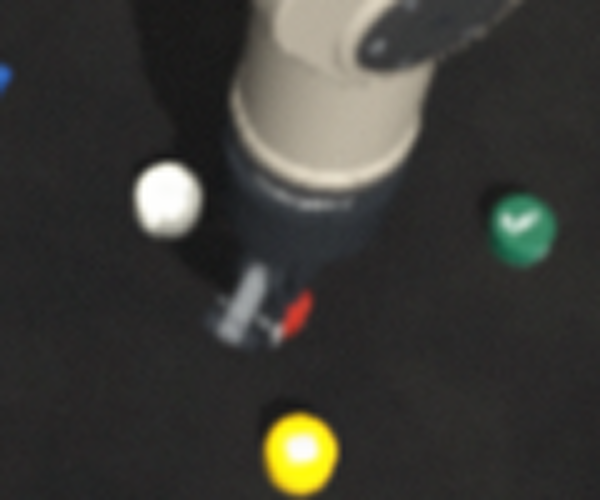

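The side crop (picture 6) shows the red specimen held between the fingers at (297,312), with the yellow, white and green ones untouched.

```bash
python3 -m creep '[[[0,0,-0.5],[0,0,0],0.8],[[0,0,-0.9],[0,0,0.05],0.8],[[0.5,0,-0.9],[0,0,0],0.8],[[1,0.1,-0.4],[0,0,0],0.8],[[1,0.1,-0.1],[0,0,0],0.8],[[1,0.1,0],[0,0,0],0.8],[[1,0.1,0],[0,0,0],0.8],[[1,0,0],[0,0,0],0.8],[[1,0,0],[0,0,0],0.8],[[1,0,0],[0,0,0],0.8],[[0.7,0,0],[0,0,0],0.8],[[0.2,0,0],[0,0,0],0.8],[[0,0,0],[0,0,0],0.8],[[0,0,0],[0,0,0],0.8]]'
python3 - <<'E'
from h import *
go(jig(55,30),YAW)
c=cap('wrist','7.png')
E
```

```text
clock: 8.07
tcp_pos: [0.4967, -0.0252, 0.089]
tcp_rot: [0.795, 0.606, -0.0, 0.0]
ft_force: [-0.0, 0.1, -0.1]
finger_gap: 0.331
gripper_force: 29.7
pos [ 0.4967 -0.0252  0.089 ] jig [57.8  0.2 89. ] axes x,y [ 0.265  0.964 -0.   ] [ 0.964 -0.265  0.   ]
shift now-axes [ 0.095 -0.009  1.966]
turn [ 0.001  0.004 -0.023] shift in new axes [ 0.094 -0.008  1.966]
```

View pics/7.png

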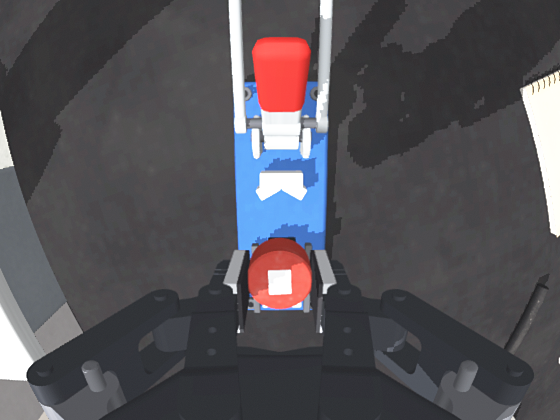

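The wrist view (picture 7) shows the specimen's top centred at (280,273), the V jaw's back edge at v=172 with tips at (260,194) and (306,194), and the plate's sides at u=236 and 327. I'll check the alignment from these.

Run:
```python
from h import *
c=load('wrist')
for n,u,v,z in(('spec',280,273,.1014),('Vback(24)',281,172,.025),('Vtip(42,-17)',258,190,.025),('Vtip(42,17)',307,190,.025),('plate far(-37)',282,82.5,.012),('L edge -32',236.5,200,.012),('R edge',327,200,.012),('Vapex x32?',281,189,.025)):
    print(n,tojig(fpt(c,u,v,z)))
print(tojig(bot.get_state()['tcp_pos']))
im=c['image'][150:300,220:340];cv2.imwrite('pics/8.png',cv2.resize(im,None,fx=4,fy=4,interpolation=cv2.INTER_CUBIC)[:,:,::-1])
```

```text
spec [5.400e+01 1.000e-01 1.014e+02]
Vback(24) [20.4  1.  25. ]
Vtip(42,-17) [ 32.1 -14.   25. ]
Vtip(42,17) [32.2 17.9 25. ]
plate far(-37) [-38.6   1.8  12. ]
L edge -32 [ 41.8 -30.   12. ]
R edge [41.9 33.2 12. ]
Vapex x32? [31.5  1.  25. ]
[57.8  0.3 88.9]
```

View pics/8.png

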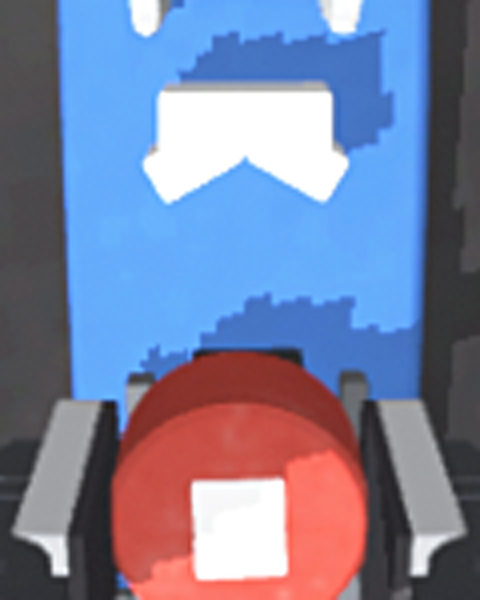

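The crop (picture 8) shows the V jaw's front tips at crop (168,203) and (310,203), and the specimen label at (239,530). Both camera sets agree that the jig frame is about 3 mm further towards -x. I update the frame and lower the specimen in.

```bash
cat >> h.py <<'E'
O=O-D*.003+Y*.0008
E
python3 -m creep '[[[0.22,0.02,0.3],[0,0,0],0.8],[[0,0,0.6],[0,0,0],0.8],[[0,0,0.6],[0,0,0],0.8],[[0,0,0.4],[0,0,0],0.8],[[0,0,0.2],[0,0,0],0.8],[[0,0,0.1],[0,0,0],0.8],[[0,0,0.08],[0,0,0],0.8],[[0,0,0.05],[0,0,0],0.8],[[0,0,0],[0,0,0],0.8]]'
python3 - <<'E'
from h import *
s=bot.get_state();print(tojig(s['tcp_pos']),s['ft_force'])
c=cap('wrist')
im=c['image'][150:350,200:360];cv2.imwrite('pics/9.png',cv2.resize(im,None,fx=3,fy=3,interpolation=cv2.INTER_CUBIC)[:,:,::-1])
E
```

```text
clock: 9.25
tcp_pos: [0.4995, -0.0176, 0.0191]
tcp_rot: [0.795, 0.607, 0.0, 0.0]
ft_force: [1.0, -0.4, -0.4]
finger_gap: 0.337
gripper_force: 29.7
[52.8  0.2 19.1] [ 0.95419816 -0.44524961 -0.40033123]
```

View pics/9.png

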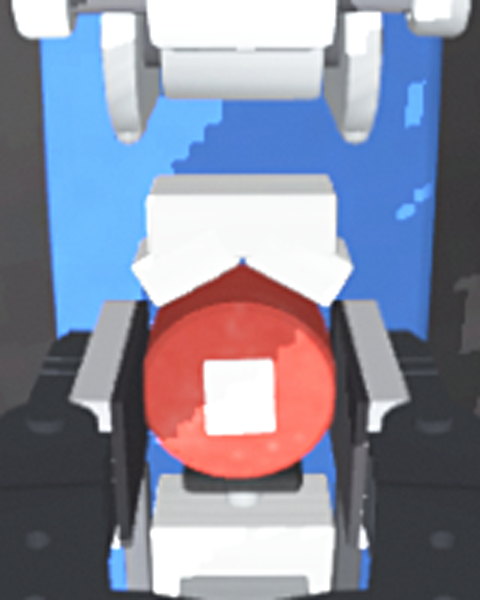

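Picture 9 shows the specimen seated between the V jaw (apex at (241,262)) and the black pad at (243,480), centred at about (239,390). I release it, rise, and move over to the loop.

```bash
python3 -m creep '[[[0,0,0.03],[0,0,0],0.8],[[0,0,0],[0,0,0],0.45],[[0,0,0],[0,0,0],0.45],[[0,0,-0.1],[0,0,0],0.45],[[0,0,-0.6],[0,0,0],0.45],[[0,0,-1],[0,0,0],0.4],[[0,0,-1],[0,0,0],0.3],[[0.2,0,-1],[0,0,0],0],[[0.8,0,-0.8],[0,0,0],0],[[1,0,0],[0,0,0],0],[[1,0,0],[0,0,0],0],[[1,0,0],[0,0,0],0],[[0.8,0,0],[0,0,0],0],[[0.16,0,0],[0,0,0],0],[[0,0,0],[0,0,0],0],[[0,0,0],[0,0,0],0]]' 25
python3 - <<'E'
from h import *
go(jig(-96,72),YAW)
c=load('wrist');c=cap('wrist')
im=c['image'];cv2.imwrite('pics/10.png',im[:,:,::-1])
E
```

```text
clock: 11.3
tcp_pos: [0.5384, 0.1242, 0.1531]
tcp_rot: [0.796, 0.606, -0.0, 0.0]
ft_force: [-0.0, 0.2, 0.7]
finger_gap: 0.999
gripper_force: 0.0
pos [0.5384 0.1242 0.1531] jig [-94.2   0.3 153.1] axes x,y [ 0.266  0.964 -0.001] [ 0.964 -0.266 -0.   ]
shift now-axes [ 0.062 -0.01   2.703]
turn [-0.001  0.007 -0.028] shift in new axes [ 0.06  -0.01   2.703]
```

View pics/10.png

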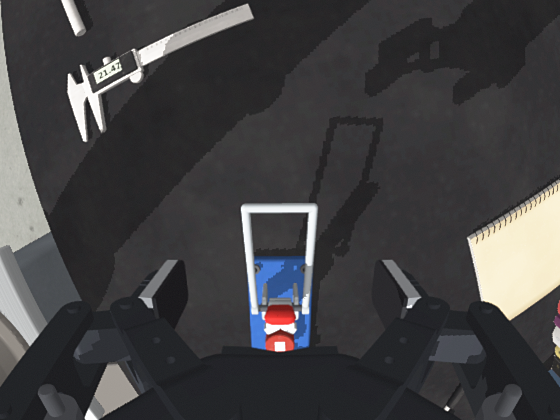

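Picture 10, the last I may view, shows the loop bar at (280,208), its arms at u=247 and 312 centred between the open fingers, and the specimen still in the nest at (278,343). From here I go by numbers.

```bash
python3 - <<'E'
from h import *
c=load('wrist')
print('bar',tojig(fpt(c,280,208,.092)),tojig(fpt(c,245,209,.092)),tojig(fpt(c,315,209,.092)))
E
python3 -m creep '[[[0.1,-0.01,0.6],[0,0,0],0],[[0,0,0.8],[0,0,0],0],[[0,0,0.6],[0,0,0],0],[[0,0,0.4],[0,0,0],0],[[0,0,0.2],[0,0,0],0],[[0,0,0.1],[0,0,0],0],[[0,0,0],[0,0,0],0]]' 25
```

```text
bar [-108.5    0.3   92. ] [-107.9  -22.5   92. ] [-107.8   23.1   92. ]
clock: 12.22
tcp_pos: [0.5394, 0.1289, 0.0723]
tcp_rot: [0.795, 0.607, 0.0, 0.0]
ft_force: [0.6, 0.2, 0.7]
finger_gap: 0.999
gripper_force: 0.0
```

```bash
python3 -m creep '[[[0,0,0],[0,0,0],0.7],[[0,0,0],[0,0,0],0.7],[[0,0,0],[0,0,0],0.7],[[0,0,0],[0,0,0],0.7],[[0,0,0],[0,0,0],0.7]]' 25
python3 - <<'E'
from h import *
s=bot.get_state();p=tojig(s['tcp_pos']);print(p,s['ft_force'],s['gripper_force'],s['finger_gap'])
# arc waypoints: wire point relative to pin at radius r; TCP 14mm below wire
th=.475;pin=np.array([-18*np.sin(th),36+18*np.cos(th)])
w=np.array([p[0],p[2]+14]);r=np.linalg.norm(w-pin);a0=np.arctan2(w[1]-pin[1],w[0]-pin[0]);print('r',r,'ang',a0)
prev=w;N=18
for a in np.linspace(a0,.15,N+1)[1:]:
    q=pin+r*np.array([np.cos(a),np.sin(a)]);d=(q-prev)/30;prev=q;print(round(a,2),q.round(0),'toolx %.2f z %.2f'%(-d[0],-d[1]))
E
```

```text
clock: 12.85
tcp_pos: [0.5396, 0.1291, 0.0723]
tcp_rot: [0.795, 0.607, 0.001, 0.0]
ft_force: [1.0, 0.7, 0.7]
finger_gap: 0.572
gripper_force: 25.8
[-99.3   0.2  72.3] [0.99370162 0.7154194  0.68848012] 25.777183771133423 0.5720297503040653
r 97.31061226150742 ang 2.7814530945156593
2.64 [-93.  99.] toolx -0.20 z -0.43
2.49 [-86. 111.] toolx -0.26 z -0.40
2.34 [-76. 122.] toolx -0.31 z -0.35
2.2 [-65. 131.] toolx -0.36 z -0.30
2.05 [-53. 138.] toolx -0.40 z -0.25
1.9 [-40. 144.] toolx -0.44 z -0.19
1.76 [-26. 148.] toolx -0.46 z -0.12
1.61 [-12. 149.] toolx -0.47 z -0.05
1.47 [  2. 149.] toolx -0.47 z 0.02
1.32 [ 16. 146.] toolx -0.47 z 0.08
1.17 [ 29. 142.] toolx -0.45 z 0.15
1.03 [ 42. 135.] toolx -0.42 z 0.21
0.88 [ 54. 127.] toolx -0.39 z 0.27
0.73 [ 64. 117.] toolx -0.34 z 0.33
0.59 [ 73. 106.] toolx -0.29 z 0.37
0.44 [80. 94.] toolx -0.23 z 0.41
0.3 [85. 80.] toolx -0.17 z 0.44
0.15 [88. 67.] toolx -0.10 z 0.46
```

```bash
python3 -m creep '[[[-0.2,0,-0.43],[0,0,0],0.7],[[-0.26,0,-0.4],[0,0,0],0.7],[[-0.31,0,-0.35],[0,0,0],0.7],[[-0.36,0,-0.3],[0,0,0],0.7],[[-0.4,0,-0.25],[0,0,0],0.7],[[-0.44,0,-0.19],[0,0,0],0.7],[[-0.46,0,-0.12],[0,0,0],0.7],[[-0.47,0,-0.05],[0,0,0],0.7],[[-0.47,0,0.02],[0,0,0],0.7],[[0,0,0],[0,0,0],0.7]]'
python3 - <<'E'
from h import *
s=bot.get_state();print(tojig(s['tcp_pos']),s['ft_force'].round(1),s['gripper_force'],s['finger_gap'])
E
```

```text
clock: 14.1
tcp_pos: [0.5124, 0.029, 0.135]
tcp_rot: [0.796, 0.606, 0.0, 0.0]
ft_force: [1.0, 0.4, 6.9]
finger_gap: 0.562
gripper_force: 24.5
[  4.4   0.3 135. ] [1.  0.4 6.9] 24.500240050256252 0.5621825263508733
```

```bash
python3 -m creep '[[[-0.47,0,0.05],[0,0,0],0.7],[[-0.46,0,0.12],[0,0,0],0.7],[[-0.43,0,0.19],[0,0,0],0.7],[[-0.4,0,0.26],[0,0,0],0.7],[[-0.36,0,0.32],[0,0,0],0.7],[[-0.31,0,0.37],[0,0,0],0.7],[[-0.25,0,0.4],[0,0,0],0.7],[[-0.2,0,0.4],[0,0,0],0.7],[[0,0,0],[0,0,0],0.7]]'
python3 - <<'E'
from h import *
def red(c,x0):
    hsv=cv2.cvtColor(c['image'],cv2.COLOR_RGB2HSV);m=((hsv[...,0]<8)|(hsv[...,0]>172))&(hsv[...,1]>150)&(hsv[...,2]>60)
    n,l,st,ce=cv2.connectedComponentsWithStats(m.astype(np.uint8)); return l,[(i,st[i].tolist(),ce[i].round(1).tolist()) for i in range(1,n) if st[i,4]>40]
s=bot.get_state();print(tojig(s['tcp_pos']),s['ft_force'].round(1),s['gripper_force'],s['finger_gap'])
for n in('scene','side','wrist'):
    c=cap(n);l,L=red(c,0);print(n,L)
    if n!='wrist':
        for i,st,ce in L:
            vs,us=np.nonzero(l==i);P=np.array([tojig(pt(c,u,v)) for u,v in zip(us,vs) if c['depth'][v,u]>0]);print(i,np.percentile(P,[5,50,95],axis=0).tolist())
    if n=='wrist':
        hsv=cv2.cvtColor(c['image'],cv2.COLOR_RGB2HSV);print(hsv[140:330:6,280].tolist())
E
```

```text
clock: 15.22
tcp_pos: [0.4886, -0.0524, 0.0697]
tcp_rot: [0.795, 0.606, -0.001, -0.001]
ft_force: [0.0, 0.5, 0.2]
finger_gap: 0.301
gripper_force: 0.0
[89.3 -1.2 69.7] [0.  0.5 0.2] 0.0 0.30096795753112393
scene [(1, [318, 60, 17, 76, 612], [326.2, 96.9]), (2, [383, 104, 14, 13, 141], [389.1, 110.0]), (3, [199, 166, 7, 15, 60], [201.9, 172.2]), (4, [209, 171, 6, 14, 46], [210.8, 177.8]), (6, [232, 206, 11, 11, 58], [237.8, 211.4])]
1 [[50.9, 407.245, 19.845], [68.15, 412.05, 136.95], [78.6, 418.255, 227.58499999999998]]
2 [[240.1, 376.195, 148.56], [254.95, 383.9, 161.5], [268.105, 403.815, 164.7]]
3 [[-144.27499999999998, -14.5, -1.7649999999999997], [-33.55, -10.2, 100.19999999999999], [-26.745000000000005, 100.40499999999999, 110.705]]
4 [[-94.42, -6.859999999999999, -1.8], [-20.1, 2.9, 81.2], [-14.32, 89.8, 94.01999999999998]]
6 [[48.88, -16.66, 16.92], [64.8, -11.0, 28.0], [69.47999999999999, 2.019999999999991, 30.919999999999998]]
side [(1, [321, 45, 19, 68, 667], [329.7, 77.3]), (2, [385, 94, 13, 14, 147], [391.0, 100.8]), (4, [218, 172, 8, 15, 60], [221.4, 179.4]), (6, [243, 
[... 299 characters left out ...]
999999999999], [-13.475000000000001, 56.055, 100.49]]
6 [[50.309999999999995, -13.459999999999999, 18.45], [61.9, -9.4, 28.6], [70.16, -3.31, 31.88]]
wrist [(1, [252, 0, 58, 46, 2388], [280.4, 21.2]), (2, [257, 154, 48, 54, 327], [286.1, 176.0])]
[[0, 0, 255], [0, 0, 255], [108, 173, 217], [3, 144, 252], [3, 126, 254], [3, 143, 254], [0, 0, 255], [0, 0, 255], [0, 0, 255], [3, 152, 254], [4, 132, 254], [3, 151, 255], [70, 9, 83], [105, 6, 238], [110, 4, 212], [0, 0, 252], [90, 1, 250], [105, 12, 171], [0, 0, 255], [0, 0, 255], [0, 0, 255], [0, 0, 255], [0, 0, 255], [0, 0, 255], [0, 0, 255], [108, 154, 255], [130, 9, 85], [113, 12, 85], [150, 6, 81], [150, 12, 82], [108, 15, 86], [150, 9, 81]]
```

Run:
```python
from h import *
def depthpts(c,fish):
    v,u=np.mgrid[0:420,0:560];x=u-c['cx'];y=v-c['cy']
    if fish:
        r=np.hypot(x,y)+1e-9;th=r/c['fx'];k=np.tan(th)/r;x,y=x*k,y*k
    else: x,y=x/c['fx'],y/c['fy']
    d=c['depth'];P=np.stack([x*d,y*d,d],-1);P=(P-c['t'])@c['R'];r=(P-O)*1e3
    return np.stack([r@D,r@Y,r[...,2]],-1)
for n in('scene','side','wrist'):
    c=load(n);J=depthpts(c,n=='wrist');hsv=cv2.cvtColor(c['image'],cv2.COLOR_RGB2HSV)
    m=(c['depth']>0)&(hsv[...,1]<60)&(hsv[...,2]>120)&(abs(J[...,1])<40)&(abs(J[...,0])<140)&(J[...,2]>38)&(J[...,2]<170)
    P=J[m];P=P[np.argsort(P[:,0])];print(n,len(P));print(P[::max(1,len(P)//40)].round(0).astype(int).tolist())
```

```text
scene 522
[[-24, -11, 74], [-13, 4, 69], [-10, -12, 57], [-9, -24, 127], [-9, -11, 57], [-8, -26, 106], [-8, -8, 62], [-7, -27, 60], [-7, 19, 97], [-7, 20, 55], [-6, 17, 141], [-6, -12, 47], [-6, 19, 106], [-6, -26, 99], [-5, -18, 39], [-5, -3, 161], [-5, -25, 69], [-5, 18, 112], [-5, -24, 98], [-5, 20, 74], [-4, -26, 152], [-4, -24, 145], [-4, -25, 121], [-3, 20, 50], [-3, -10, 59], [-3, -27, 50], [-2, -2, 54], [-1, -4, 43], [0, 6, 43], [2, -7, 44], [4, -7, 42], [7, 10, 46], [9, 11, 46], [12, 13, 43], [92, -7, 43], [95, -11, 45], [97, -6, 45], [99, -18, 76], [100, -18, 97], [101, -23, 98], [103, -10, 42]]
side 405
[[-40, 8, 108], [-11, 8, 68], [-10, -9, 63], [-8, 22, 145], [-8, -8, 59], [-7, 21, 127], [-7, -24, 53], [-6, -6, 57], [-6, 18, 45], [-6, 6, 56], [-5, 6, 162], [-5, -5, 164], [-5, -10, 49], [-5, -22, 85], [-4, 24, 105], [-4, -15, 161], [-4, -23, 134], [-4, -21, 61], [-4, -20, 162], [-3, 23, 140], [-3, -7, 52], [-3, -16, 54], [-3, 21, 101], [-2, -2, 162], [-2, -18, 53], [0, 5, 47], [0, -2, 57], [1, 9, 52], [2, 15, 46], [4, -2, 42], [6, -1, 42], [8, 16, 48], [10, -15, 45], [13, -11, 42], [93, 7, 43], [96, -17, 72], [98, -18, 85], [99, -18, 100], [100, -15, 73], [101, -18, 97], [102, 2, 44]]
wrist 9092
[[-16, 10, 70], [-13, 2, 68], [-12, 19, 52], [-10, 16, 54], [-9, -19, 138], [-9, 19, 126], [-8, -9, 58], [-8, 19, 132], [-7, 19, 104], [-7, 20, 76], [-7, -19, 137], [-7, 20, 138], [-6, -24, 89], [-6, 20, 114], [-6, 20, 93], [-6, -23, 150], [-6, 21, 79], [-6, -20, 148], [-6, 21, 146], [-6, 20, 146], [-5, 22, 139], [-5, -23, 144], [-5, -4, 58], [-5, -24, 57], [-4, -14, 48], [-3, -13, 43], [-1, 6, 47], [0, -14, 48], [2, 3, 44], [4, -5, 44], [6, -15, 46], [10, -15, 44], [76, 17, 105], [77, 18, 105], [77, -20, 105], [77, -20, 95], [88, 7, 40], [91, 9, 44], [94, -4, 45], [97, 7, 43], [101, 11, 44]]
```

```bash
cat >> h.py <<'E'
def depthpts(c,fish):
    v,u=np.mgrid[0:420,0:560];x=u-c['cx'];y=v-c['cy']
    if fish:
        r=np.hypot(x,y)+1e-9;th=r/c['fx'];k=np.tan(th)/r;x,y=x*k,y*k
    else: x,y=x/c['fx'],y/c['fy']
    d=c['depth'];P=np.stack([x*d,y*d,d],-1);P=(P-c['t'])@c['R'];r=(P-O)*1e3
    return np.stack([r@D,r@Y,r[...,2]],-1)
def bright(n,zmin=38,zmax=175,xm=140):
    c=cap(n);J=depthpts(c,n=='wrist');hsv=cv2.cvtColor(c['image'],cv2.COLOR_RGB2HSV)
    m=(c['depth']>0)&(hsv[...,1]<60)&(hsv[...,2]>120)&(abs(J[...,1])<40)&(abs(J[...,0])<xm)&(J[...,2]>zmin)&(J[...,2]<zmax)
    return J[m]
E
python3 - <<'E'
from h import *
P=bright('side',110);P=P[abs(P[:,0])<60];print(P[np.argsort(P[:,2])][::4].round(0).tolist());print(bot.get_state()['clock'])
E
```

```text
[[-6.0, -22.0, 111.0], [-8.0, 22.0, 113.0], [-4.0, -24.0, 118.0], [-7.0, -22.0, 123.0], [-4.0, 21.0, 126.0], [-3.0, -22.0, 130.0], [-3.0, -21.0, 131.0], [-6.0, 21.0, 136.0], [-3.0, -22.0, 142.0], [-4.0, 21.0, 145.0], [-3.0, -21.0, 149.0], [-4.0, 22.0, 153.0], [-4.0, 23.0, 156.0], [-3.0, 23.0, 160.0], [-8.0, 26.0, 161.0], [-5.0, -22.0, 161.0], [-8.0, -2.0, 162.0], [-5.0, 26.0, 162.0], [-3.0, 3.0, 163.0], [-8.0, 14.0, 163.0], [-5.0, -18.0, 163.0], [-7.0, -6.0, 164.0], [-7.0, 17.0, 164.0], [-6.0, 0.0, 164.0], [-4.0, 5.0, 164.0], [-6.0, 3.0, 165.0]]
15.425
```

The loop slipped from the grip and is balancing upright, held by friction. Simpler plan: with shut fingers from behind, push the bar over and bring the lever forward. The bar should then drop beyond the lip by itself.

```bash
python3 -m creep '[[[-0.2,0,-1],[0,0,0],1],[[0,0,-1],[0,0,0],1],[[0,0,-1],[0,0,0],1],[[0,0.04,-1],[0,0,0],1],[[0.5,0,-0.4],[0,0,0],1],[[1,0,0],[0,0,0],1],[[1,0,0],[0,0,0],1],[[1,0,0],[0,0,0],1],[[1,0,0],[0,0,0],1],[[0.8,0,0],[0,0,0],1],[[0,0,0.5],[0,0,0],1],[[0,0,1],[0,0,0],1],[[0,0,1],[0,0,0],1],[[0,0,0.7],[0,0,0],1],[[0,0,0.4],[0,0,0],1],[[0,0,0],[0,0,0],1]]'
python3 - <<'E'
from h import *
s=bot.get_state();print(tojig(s['tcp_pos']),s['ft_force'].round(1),s['finger_gap'])
P=bright('side',110);P=P[abs(P[:,0])<60];print(P[np.argsort(P[:,2])][::6].round(0).tolist())
E
```

```text
clock: 17.42
tcp_pos: [0.5303, 0.0941, 0.0939]
tcp_rot: [0.795, 0.606, -0.001, -0.0]
ft_force: [0.4, 0.1, 0.2]
finger_gap: 0.003
gripper_force: 0.0
[-63.1   0.5  93.9] [0.4 0.1 0.2] 0.003187716680319763
[[-49.0, 4.0, 110.0], [-51.0, 2.0, 111.0], [-3.0, -21.0, 115.0], [-51.0, 0.0, 118.0], [-3.0, 22.0, 121.0], [-50.0, -2.0, 125.0], [-50.0, 6.0, 128.0], [-51.0, 4.0, 130.0], [-2.0, 20.0, 136.0], [-3.0, -22.0, 142.0], [-4.0, -23.0, 146.0], [-3.0, 24.0, 151.0], [-5.0, -23.0, 158.0], [-4.0, -15.0, 160.0], [-3.0, -5.0, 161.0], [-6.0, 23.0, 162.0], [-3.0, 4.0, 162.0], [-8.0, 18.0, 163.0], [-7.0, 4.0, 163.0], [-3.0, 16.0, 163.0], [-4.0, 5.0, 164.0]]
```

```bash
python3 -m creep '[[[-0.2,0,0],[0,0,0],1],[[-0.2,0,0],[0,0,0],1],[[-0.2,0,0],[0,0,0],1],[[-0.2,0,0],[0,0,0],1],[[-0.2,0,0],[0,0,0],1],[[-0.2,0,0],[0,0,0],1],[[-0.2,0,0],[0,0,0],1],[[-0.2,0,0],[0,0,0],1],[[0,0,0],[0,0,0],1]]'
python3 - <<'E'
from h import *
s=bot.get_state();print(tojig(s['tcp_pos']),s['ft_force'].round(1))
for n in('side','scene'):
    P=bright(n,36);P=P[(P[:,0]>15)|(abs(P[:,1])>16)];P=P[np.argsort(P[:,0])];print(n,P[::max(1,len(P)//30)].round(0).astype(int).tolist())
E
```

```text
clock: 18.6
tcp_pos: [0.5181, 0.0481, 0.0947]
tcp_rot: [0.795, 0.606, -0.0, -0.0]
ft_force: [0.3, 0.6, 0.2]
finger_gap: 0.001
gripper_force: 0.0
[-15.5   0.8  94.7] [0.3 0.6 0.2]
side [[-2, -22, 54], [3, 22, 60], [5, -23, 52], [8, 17, 47], [10, 17, 45], [13, -22, 52], [18, 22, 53], [22, -22, 49], [25, 23, 49], [31, -21, 52], [36, 25, 49], [41, -23, 47], [45, -19, 51], [49, -22, 47], [53, 27, 45], [57, 25, 46], [62, 27, 43], [66, -21, 43], [71, 23, 46], [74, -20, 42], [78, -22, 39], [83, 22, 38], [87, -21, 40], [91, 23, 39], [92, 13, 45], [94, 10, 46], [96, 7, 46], [97, -5, 45], [99, -7, 45], [101, -6, 45], [102, -8, 44], [107, 22, 38], [109, -19, 37], [112, -14, 37]]
scene [[-8, -18, 38], [0, -26, 57], [2, 17, 60], [5, -17, 55], [6, -18, 38], [8, 20, 52], [13, 18, 52], [17, -25, 52], [21, 19, 53], [25, -25, 50], [30, -24, 51], [33, -25, 47], [38, 23, 48], [40, 19, 45], [46, 20, 47], [50, -25, 46], [54, 20, 45], [59, -25, 47], [62, -23, 44], [67, 18, 43], [71, 20, 43], [75, 22, 40], [81, -26, 40], [85, 23, 38], [89, -26, 38], [91, 3, 44], [93, -3, 44], [95, 6, 44], [96, 8, 43], [98, -12, 41], [100, -2, 43], [102, -1, 40], [108, -6, 37]]
```

The loop dropped by itself: bar at jig x≈109, top at z≈36, which is on the ledge behind the lip. Now I move over the lever to its front side.

```bash
python3 -m creep '[[[0.2,0,-0.3],[0,0,0],1],[[0,-0.02,-0.9],[0,0,0],1],[[0,0,-0.5],[0,0,0],1],[[-0.5,0,0],[0,0,0],1],[[-0.8,0,0],[0,0,0],1],[[-0.8,0,0],[0,0,0],1],[[0,0,0.3],[0,0,0],1],[[0,0,0.6],[0,0,0],1],[[0,0,0.35],[0,0,0],1],[[0,0,0],[0,0,0],1]]'
python3 - <<'E'
from h import *
s=bot.get_state();print(tojig(s['tcp_pos']),s['ft_force'].round(1))
P=bright('side',30);P=P[P[:,0]>86];P=P[np.argsort(P[:,0])];print(P[::max(1,len(P)//15)].round(0).astype(int).tolist())
c=cap('side');J=depthpts(c,0);hsv=cv2.cvtColor(c['image'],cv2.COLOR_RGB2HSV);m=((hsv[...,0]<8)|(hsv[...,0]>172))&(hsv[...,1]>150)&(hsv[...,2]>60)&(abs(J[...,1])<25)&(abs(J[...,0])<110)
P=J[m];P=P[np.argsort(P[:,2])];print(P[::max(1,len(P)//15)].round(0).astype(int).tolist())
E
```

```text
clock: 19.95
tcp_pos: [0.5019, -0.0056, 0.1071]
tcp_rot: [0.795, 0.607, -0.001, -0.001]
ft_force: [0.2, 0.1, -0.2]
finger_gap: 0.002
gripper_force: 0.0
[ 40.6  -0.7 107.1] [ 0.2  0.1 -0.2]
[[86, 27, 39], [91, -22, 41], [93, 7, 48], [94, 4, 44], [97, -3, 47], [98, 13, 44], [100, -19, 38], [102, 26, 38], [103, 23, 38], [106, 23, 36], [108, 25, 36], [109, 8, 35], [111, 6, 35], [112, 23, 36], [118, 0, 31], [122, -2, 32]]
[[70, -3, 18], [68, -4, 23], [60, 13, 27], [69, 0, 28], [53, 15, 29], [67, 8, 30], [49, -6, 30], [53, 10, 30], [50, 11, 31], [69, 1, 32], [58, 8, 33], [1, -7, 79], [6, -5, 80], [6, -7, 87], [7, 4, 121]]
```

```bash
python3 -m creep '[[[0.36,0.02,0],[0,0,0],1],[[0.36,0,0],[0,0,0],1],[[0.24,0,-0.01],[0,0,0],1],[[0.24,0,0],[0,0,0],1],[[0.235,0,0.055],[0,0,0],1],[[0.235,0,0.055],[0,0,0],1],[[0.22,0,0.1],[0,0,0],1],[[0.22,0,0.1],[0,0,0],1],[[0.195,0,0.14],[0,0,0],1],[[0.195,0,0.14],[0,0,0],1],[[0.165,0,0.175],[0,0,0],1],[[0.165,0,0.175],[0,0,0],1],[[0,0,0],[0,0,0],1]]'
python3 - <<'E'
from h import *
s=bot.get_state();print(tojig(s['tcp_pos']),s['ft_force'].round(1))
P=bright('side',30);P=P[P[:,0]>80];P=P[np.argsort(P[:,0])];print(P[::max(1,len(P)//25)].round(0).astype(int).tolist())
E
```

```text
clock: 21.68
tcp_pos: [0.5256, 0.0763, 0.0798]
tcp_rot: [0.795, 0.607, -0.0, -0.0]
ft_force: [-1.2, -0.3, 0.3]
finger_gap: 0.004
gripper_force: 0.0
[-44.6   0.6  79.8] [-1.2 -0.3  0.3]
[[80, -20, 38], [81, 21, 43], [83, -7, 31], [85, -10, 33], [87, -3, 43], [88, 1, 43], [90, -21, 38], [90, 7, 46], [91, -4, 44], [92, -21, 34], [93, 20, 35], [94, -14, 36], [95, 4, 45], [96, 2, 43], [97, -8, 45], [97, 0, 43], [98, 12, 31], [98, 3, 44], [99, -9, 32], [100, 9, 31], [103, 14, 31], [104, -3, 33], [108, 6, 32], [110, -2, 32], [114, 11, 31], [117, 6, 30], [118, 13, 31]]
```

```bash
python3 -m creep '[[[0.13,0,0.2],[0,0,0],1],[[0.13,0,0.2],[0,0,0],1],[[0.085,0,0.225],[0,0,0],1],[[0.085,0,0.225],[0,0,0],1],[[0.085,0,0.205],[0,0,0],1],[[0.085,0,0.205],[0,0,0],1],[[0.07,0,0.165],[0,0,0],1],[[0.07,0,0.165],[0,0,0],1],[[0,0,0.1],[0,0,0],1],[[0,0,0.1],[0,0,0],1],[[0,0,0],[0,0,0],1]]'
python3 - <<'E'
from h import *
s=bot.get_state();print(tojig(s['tcp_pos']),s['ft_force'].round(1))
E
```

```text
clock: 23.1
tcp_pos: [0.5319, 0.0975, 0.0283]
tcp_rot: [0.795, 0.607, 0.0, -0.001]
ft_force: [-4.7, -0.2, 14.3]
finger_gap: 0.002
gripper_force: 6.8
[-66.8   1.   28.3] [-4.7 -0.2 14.3]
```

```bash
python3 -m creep '[[[0,0,0.06],[0,0,0],1],[[0,0,0.04],[0,0,0],1],[[0,0,0],[0,0,0],1]]'
python3 -m creep '[[[0,0,-0.2],[0,0,0],1],[[0,0,-0.8],[0,0,0],1],[[0.3,0,-1],[0,0,0],1],[[1,0,-1],[0,0,0],1],[[1,0,-1],[0,0,0],1],[[1,0,0],[0,0,0],1],[[1,0,0],[0,0,0],1],[[1,0,0],[0,0,0],1],[[1,0,0],[0,0,0],1],[[0,0,0],[0,0,0],1]]'
python3 - <<'E'
from h import *
for n in('side','scene'):
    P=bright(n,26);P=P[P[:,0]>72];P=P[np.argsort(P[:,0])];print(n,P[::max(1,len(P)//22)].round(0).astype(int).tolist())
    c=load(n);J=depthpts(c,0);hsv=cv2.cvtColor(c['image'],cv2.COLOR_RGB2HSV);m=((hsv[...,0]<8)|(hsv[...,0]>172))&(hsv[...,1]>150)&(hsv[...,2]>60)&(abs(J[...,1])<25)&(abs(J[...,0])<110)
    P=J[m];P=P[np.argsort(P[:,0])];print('red',P[::max(1,len(P)//20)].round(0).astype(int).tolist())
    g=P[P[:,0]<-30];k=np.polyfit(g[:,0],g[:,2],1);print('grip slope->theta',np.pi/2+np.arctan(k[0]))
    h=P[(P[:,0]>30)&(P[:,2]>26)];print('spec top',h.mean(0),cv2.minEnclosingCircle(h[:,:2].astype(np.float32)))
E
```

```text
clock: 23.48
tcp_pos: [0.532, 0.0975, 0.0276]
tcp_rot: [0.795, 0.606, 0.001, -0.002]
ft_force: [-10.6, 0.5, 33.2]
finger_gap: -0.001
gripper_force: 16.1
clock: 24.72
tcp_pos: [0.5812, 0.283, 0.1431]
tcp_rot: [0.794, 0.609, 0.0, -0.001]
ft_force: [0.0, -0.3, 0.4]
finger_gap: 0.001
gripper_force: 0.0
side [[73, 24, 37], [77, -21, 31], [78, 10, 32], [80, -13, 26], [84, -21, 38], [86, -13, 27], [88, -9, 38], [89, 22, 34], [91, 19, 35], [93, 7, 44], [94, -15, 37], [95, 8, 44], [96, 11, 35], [97, 13, 32], [98, 12, 31], [101, 7, 31], [103, -1, 29], [105, 0, 28], [108, -9, 29], [110, 7, 29], [113, -7, 31], [115, -2, 26], [117, 0, 30]]
red [[-96, 12, -2], [-86, 23, 2], [-78, 25, 0], [-75, -4, 25], [-71, -3, 3], [-69, -7, 25], [-66, -8, 22], [-63, -7, 25], [-60, 7, 27], [-57, 0, 30], [-54, -5, 28], [-49, -5, 32], [-46, -8, 24], [-42, 11, 31], [-39, -2, 32], [49, 11, 30], [55, 12, 30], [61, 12, 30], [64, 3, 30], [67, -6, 31], [70, -2, 26]]
grip slope->theta 2.08136799735542
spec top [5.84998692e+01 3.69427923e-02 2.95284840e+01] ((56.024932861328125, 0.6132129430770874), 14.385614395141602)
scene [[73, -26, 36], [76, -9, 27], [79, -24, 35], [82, -14, 28], [85, 20, 38], [86, -26, 34], [88, 19, 37], [89, -27, 36], [91, -1, 44], [93, -24, 35], [94, 15, 37], [95, -14, 44], [95, -12, 36], [96, -16, 34], [96, -21, 35], [98, -15, 31], [99, 2, 30], [102, 6, 28], [105, -10, 30], [107, -17, 31], [111, -14, 27], [113, -5, 30], [115, 4, 31], [117, -12, 28]]
red [[-105, 21, -2], [-97, 4, 1], [-78, -7, 23], [-75, -12, 15], [-72, -10, 25], [-69, 5, 0], [-67, 3, 27], [-65, -12, 20], [-61, -12, 22], [-59, -2, 29], [-55, 1, 31], [-53, -14, 23], [-51, 7, 28], [-46, -9, 33], [-44, -1, 31], [-41, -12, 28], [-39, -4, 32], [57, 7, 31], [64, -11, 29], [67, -7, 31]]
grip slope->theta 2.0136907331211225
spec top [60.96166877 -4.87321332 29.06160085] ((56.399898529052734, -2.5001566410064697), 13.826558113098145)
```

```bash
python3 -c "
from workcell import bot
print(bot.job_done())"
```

```text
the job is handed in; nothing more can be done
None
```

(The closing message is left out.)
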